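Roll the press roller into its V-block

ROBOT

A 6-joint arm with a two-finger parallel gripper is mounted at the origin on the work surface. World frame = base frame: x ahead of the robot, y to its left, z up, the work surface at z = 0. Lengths are in mm, angles in degrees, forces in N, time in s.
With the tool pointing down it reaches from about 300 to 875 mm from the base axis. Payload 4.2 kg.
Tool frame: the origin (TCP) lies at the very end of the fingers, on their centre line; the grasp point (between the pads) lies 19 mm behind it; z points along the fingers, y is the direction in which the jaws open and shut (so a half turn about z gives the same grasp; the last joint's range is limited). The gripper opens to 85 mm and grips with 20 to 120 N. Pads are 22 mm wide; open, the fingers measure 114 mm over their backs; the gripper's body (76 mm by 85 mm) begins 54 mm behind the grasp point. The pads swing forward as they close: fully open they stand 13 mm farther back than shut.
Start: joints at [75.516, 18.312, 89.639, -0, 72.044, -1.146], TCP at [132.655, 559.503, 231.338] pointing down, gripper open.
Joint ranges: [-177.97, 177.97], [-48.28, 115.42], [12.27, 149.76], [-77.06, 257.06], [2.81, 150.46], [-146.56, 146.56]. Speed limits (degrees/s): [147.25, 147.25, 180, 180, 180, 180].

INTERFACE

Orientations are given as a 3x3 rotation matrix whose columns are the frame's x, y, z axes.
In Python, from plant import robot, cams gives the robot as it stands.
- The arm moves only by the tool step_arm, never from a script. Its arguments are lists of equal length, an entry for each row: "travel": the shift along the tool's x, y, z in units of 30 mm (1.0 is 30 mm), a list of three; "roll": the turn about the tool's z in rad. In form: {"travel": [[tx, ty, tz], ...], "roll": [roll, ...]}. A call has 1 to 20 rows; each row shifts and turns the commanded pose from where the row before left it, along the tool's axes as they then stand; what a row does not reach is not made up. A row lasts 1/10 s, in which the tool goes at most 50 mm and 8.59 degrees, less where a joint would pass 70% of its speed; a pose out of reach is approached as far as the arm can. A call is refused whole if a number of a shift passes 1 or a number of a turn 0.15, either way. A call with a gripper value outside its range is refused whole. "gripper" is the finger opening in mm, from 0 to 85.4, set as the call begins (left out, the last holds). The fingers move at their own pace and stop on an object; "squeeze" is the grip in N (left out, the last holds). Time passes only in rows, so rows that do not move let the fingers close. It gives the time, the measured TCP pose, the force and the opening at its end, in the units of the state.
- robot.get_state(): the state, without advancing time (a new reading comes with each control period).
- cams.grab_frame(name): name is "scene" or "top" or "wrist"; returns a dict with "img" (384x512x3 uint8, red, green, blue), "fov_y" (degrees; the focal length in pixels is half the picture's height over the tangent of half this angle, whatever the lens; pixels are square), "cx", "cy" (the principal point, pixels), "k1" (the pictures are not rectified: a ray, as slopes to the right and down, at radius r is drawn at 1 + k1 r^2 times it, then the intrinsics apply), "rvec" (rotation vector, rad) and "tvec" (3), from world to camera coordinates, as OpenCV has them. Camera axes: x right, y down, z forward; pixel columns grow to the right and rows downward; lengths in mm; the calibration is good to about 2 mm. A picture is of the moment at which its call begins. There is no depth.
- robot.sign_off(): hands the job in, once; it reports no verdict.
The state is a dict: "clock": time; "joint_positions": joint angles; "dq": joint speeds; "tau": joint torques, N m; "tool_pos": TCP position; "tool_rot": TCP orientation; "contact_force": force on the tool from outside, world axes, zero at the start; "ft_torque": the same for the moment, N m; "grip_width": finger opening in mm.
Only numpy, scipy, OpenCV 4.12 (cv2) and the standard library are available. Lean on these libraries where they do the work, as an engineer would, in place of code of your own. Each camera call takes 0.05 s, during which the arm holds its last target. There are 200 camera calls.

TASK

With the fingers, push the brass-ended wooden roller from its side so that it rolls along the bench, up the ramp and into the groove of the V-block, and slide it along the groove so that it finishes lying down in the groove with its end up against the red stop. Only push it, never pick it up, and leave the shoe last, the tin and the hammer where they are.

Things in the scene. Friction and masses are not known exactly. Their poses are not given: they have to be found in the camera images.
- roller: Loose pale wooden press roller, brass band at each end, thin red line along it: 50 mm diameter, 160 mm long, about 0.3 kg, slippery. Origin: middle of its axis, 25 mm above the bench at the start. y runs along its length; z is up at the start, and x and z turn as it rolls. Rolls easily, coasts a few cm; two fingers side by side square it up, one off-centre turns it.
- vblock: Fixed V-block, 200 mm wide along y. Origin: at bench height, under the bottom line of the V, half way along; x points up the ramp and into the V, y along the groove to the red stop. The blue V falls at 30 deg from the rim to bench height at x = 0, then rises at 30 deg to a back wall (x 32 to 52 mm, 45 mm high). A seated roller's axis is at x = 0, 29 mm up. The -y end is open.
- ramp_foot (a point): Middle of the front edge of the V-block's plywood ramp, at bench height, at x = -70 mm in the V-block's frame. From here the ramp rises evenly to the rim.
- rim (a point): Middle of the rim between ramp and V, the highest line that the roller crosses: x = -18 mm in the V-block's frame, 10.4 mm above the bench.
- stop_face (a point): Point on the inner face of the red stop plate where a seated roller's axis meets it: x = 0, y = 100 mm in the V-block's frame, 29 mm up. The plate is 45 mm high, 14 mm thick, from x = -18 to 52 mm. With its end against the stop, the roller's origin is 80 mm from this point.
- last: Bystander: a wooden shoe last, 160 mm long (along its x) and 62 mm wide, 75 mm high. Origin: under it, at bench height. Loose, to be left alone.
- tin: Bystander: an upright tin with a green label, 66 mm diameter, 90 mm high. Origin: centre of its underside. Loose, to be left alone.
- hammer: Bystander: a hammer 240 mm long, lying flat beyond the V-block along the y direction, give or take; its x axis runs along the handle. Loose, to be left alone.
Things that resemble listed ones, but are neither listed nor needed, are in the scene too. Leave any grey or pink look-alike of the roller alone.

How it is judged (in metres and radians):
On the way, in this order (a step that is already met when the one before it is completed fails the run):
1. the roller has rolled (not just slid) a good third of a turn over, outside the V (angle between roller's own z axis and vertical above 1.9 rad and x of roller in the frame of vblock below -0.012 m), for 0.02 s.
2. the roller lies down in the V (x of roller in the frame of vblock between -0.005 and 0.005 m and z of roller in the frame of vblock between 0.025 and 0.0325 m and angle between the y axis of roller and the y axis of vblock, either way round below 0.06 rad), for 0.1 s.
At the end, for the whole second after the job is handed in: The roller lies at rest down in the V (axis within 5 mm of the V's bottom line, 25 to 32.5 mm above the bench, within 0.06 rad of the groove's direction), its end within 4.5 mm of the red stop (all of step 2 and y of roller in the frame of vblock between 0.0155 and 0.0245 m and linear speed of roller below 0.02 m/s and angular speed of roller below 0.3 rad/s); the robot touches nothing.
It fails at once if the roller is lifted off the bench (axis more than 37 mm high while still short of the ramp) (x of roller in the frame of vblock below -0.1 m and height (world z) of roller above 0.037 m).
It fails at once if the roller is lifted (axis more than 47 mm above the bench, anywhere) (height (world z) of roller above 0.047 m).
It fails at once if the shoe last is disturbed (moved more than 15 mm) (distance of last from where it was at the start of the episode above 0.015 m).
It fails at once if the tin is disturbed (moved more than 15 mm) (distance of tin from where it was at the start of the episode above 0.015 m).
It fails at once if the hammer is disturbed (moved more than 15 mm) (distance of hammer from where it was at the start of the episode above 0.015 m).
It also fails if it takes over 48 s, if anything falls off the work surface, if the arm or the gripper's body presses on something with over 40 N, if the wrist force passes 120 N, or if a joint passes its speed limit or range.

## Working session

There is one attempt and no reset: what is moved stays moved. The work goes in short steps, Python scripts to look and compute and a tool call to move; the robot and the scene stay as the last step left them, time stands still between calls to the robot, and variables do not carry over. Pictures are saved under pics/ and viewed, about 8 in all and at most 12, crops included, and the job is handed in when it is done.

Besides the shell and the picture viewer there is one more tool, called as a command line: name --pt "numbers of a row" for each row, then --argument value for the rest. step_arm: Moves the arm, as the interface text tells. Its arguments: {"type":"object","properties":{"travel":{"type":"array","items":{"type":"array","items":{"type":"number"}}},"roll":{"type":"array","items":{"type":"number"}},"gripper":{"type":"number"},"squeeze":{"type":"number"}},"required":["travel","roll"]}

```bash
mkdir -p pics; cat > h.py <<'E'
import numpy as np, cv2
from plant import robot, cams
def cal(f):
    h=f["img"].shape[0]; F=h/2/np.tan(np.radians(f["fov_y"])/2)
    K=np.array([[F,0,f["cx"]],[0,F,f["cy"]],[0,0,1]]); return K,np.array([f["k1"],0,0,0,0.]),np.array(f["rvec"],float),np.array(f["tvec"],float)
def rays(f,px):
    K,D,r,t=cal(f); R=cv2.Rodrigues(r)[0]
    u=cv2.undistortPoints(np.array(px,float).reshape(-1,1,2),K,D).reshape(-1,2)
    return -R.T@t, np.c_[u,np.ones(len(u))]@R
def onplane(f,px,z):
    c,d=rays(f,px); return c+d*((z-c[2])/d[:,2])[:,None]
def proj(f,P):
    K,D,r,t=cal(f); return cv2.projectPoints(np.array(P,float).reshape(-1,1,3),r,t,K,D)[0].reshape(-1,2)
def save(f,n): cv2.imwrite(f"pics/{n}.png",f["img"][:,:,::-1])
E
python3 - <<'E'
from h import *
import pickle
fs={n:cams.grab_frame(n) for n in("scene","top")}
pickle.dump(fs,open("f0.pkl","wb"))
for n,f in fs.items():
    save(f,n+"0"); c,_=rays(f,[[256,192]]); print(n,c,f["fov_y"],f["k1"])
s=robot.get_state(); print(s["clock"],s["tool_pos"],s["tool_rot"])
E
```

```text
scene [1152.17985144    9.05336736  976.62107656] 50.889558949540735 -0.1315619286614684
top [ 327.06232471   17.50965424 1365.61728745] 43.74947593285901 -0.16801310674133388
0.1 [132.530275   559.08765911 230.57712076] [[-9.73031272e-01  2.30672853e-01 -4.21773496e-04]
 [ 2.30673231e-01  9.73030072e-01 -1.52983745e-03]
 [ 5.75063265e-05 -1.58587153e-03 -9.99998741e-01]]
```

View pics/top0.png

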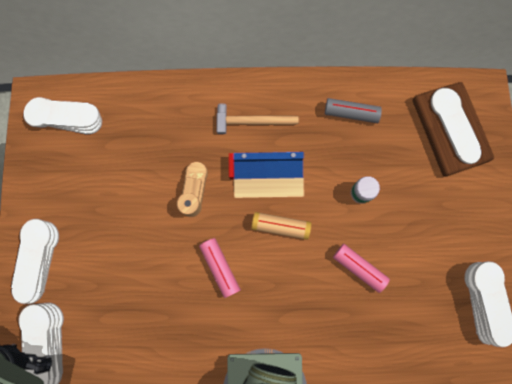

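View pics/scene0.png

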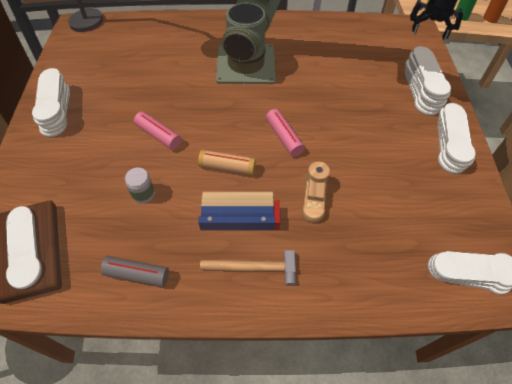

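The top view has +x up and +y left. The roller is at about (282,226), tilted ~10°. The V-block is at about (268,175), with its red stop at (231,165) and its ramp front edge at row ~197. The last is at (192,188), the tin at (366,188), and the hammer is beyond the block.

```bash
cat >> h.py <<'E'
BOX={"top":(238,205,325,245),"scene":(190,145,262,180)}
def roller(f,box,z=25):
    x0,y0,x1,y1=box; hsv=cv2.cvtColor(f["img"],cv2.COLOR_RGB2HSV)[y0:y1,x0:x1]
    m=((hsv[...,2]>140)&(hsv[...,0]<30)).astype(np.uint8)
    n,l,st,c=cv2.connectedComponentsWithStats(m); i=1+np.argmax(st[1:,4])
    cn=max(cv2.findContours((l==i).astype(np.uint8),cv2.RETR_EXTERNAL,cv2.CHAIN_APPROX_NONE)[0],key=len)
    b=cv2.boxPoints(cv2.minAreaRect(cn))+[x0,y0]
    if np.linalg.norm(b[0]-b[1])>np.linalg.norm(b[1]-b[2]): b=np.roll(b,1,0)
    e=onplane(f,[(b[0]+b[1])/2,(b[2]+b[3])/2],z)
    if e[0,1]<e[1,1]: e=e[::-1]
    d=e[0]-e[1]; return e.mean(0),np.degrees(np.arctan2(-d[0],d[1])),np.linalg.norm(d),st[i,4]
E
python3 - <<'E'
from h import *
import pickle
fs=pickle.load(open("f0.pkl","rb"))
np.set_printoptions(precision=1,suppress=True)
for n,f in fs.items():
    print(n,"roller",roller(f,BOX[n]))
    hsv=cv2.cvtColor(f["img"],cv2.COLOR_RGB2HSV); H,S,V=[hsv[...,i].astype(int) for i in range(3)]
    x0,y0,x1,y1={"top":(225,140,315,205),"scene":(190,185,290,240)}[n]
    roi=np.zeros(H.shape,bool); roi[y0:y1,x0:x1]=1
    for nm,m in (("blue",(H>100)&(H<130)&(S>120)),("ply",(V>150)&(H<30)&(S<160)),("red",((H<6)|(H>172))&(S>170)&(V>110))):
        m=(m&roi).astype(np.uint8)
        cn=max(cv2.findContours(m,cv2.RETR_EXTERNAL,cv2.CHAIN_APPROX_NONE)[0],key=cv2.contourArea)
        b=cv2.boxPoints(cv2.minAreaRect(cn)); print(nm,m.sum(),b.tolist())
        for z in(0,10.4,45): print(z,onplane(f,b,z)[:,:2].tolist())
f=fs["top"]
cv2.imwrite("pics/crop.png",cv2.resize(f["img"][135:250,160:400,::-1],None,fx=3.3,fy=3.3,interpolation=cv2.INTER_CUBIC))
E
```

```text
scene roller (array([458.1, -56.3,  25. ]), np.float64(0.18905150794685266), np.float64(207.0824332492574), np.int32(2081))
blue 441 [[231.0, 207.0], [271.0, 207.0], [271.0, 214.0], [231.0, 214.0]]
0 [[594.6582990541264, -37.67244332395127], [594.3675267691684, 73.76466276009185], [616.6023846441573, 73.14813886401208], [616.857065928509, -37.13981500793492]]
10.4 [[600.5953244614602, -37.174861976578356], [600.3076485992972, 73.0755546829848], [622.3057283343803, 72.46559612598398], [622.5576975276039, -36.647905598859815]]
45 [[620.3473512973977, -35.51944710935693], [620.0699769956875, 70.78294511876331], [641.280314073007, 70.19482893985202], [641.5232603476697, -35.011360834052255]]
ply 1656 [[190.0, 189.0], [273.0, 189.0], [273.0, 216.0], [190.0, 216.0]]
0 [[535.7932136592868, -156.65910414285543], [534.9843415837871, 81.16850794817611], [622.8658159064778, 78.48516098279927], [623.5945286382516, -149.82750197777017]]
10.4 [[542.3570910799571, -154.8944384551777], [541.5568326518453, 80.40055661056158], [628.5024605598976, 77.7457845030388], [629.2234132580285, -148.13558575682
[... 2059 characters left out ...]
378617909894], [618.6554142034722, -134.62112199267608], [528.2702313993167, -145.4144157654296], [496.3770720764584, 76.60560263934578]]
red 116 [[228.0, 153.0], [233.0, 153.0], [233.0, 176.0], [228.0, 176.0]]
0 [[675.2405332255428, 98.63020730271015], [674.9598889854265, 83.88640780278243], [605.8397321993925, 84.37640059643434], [606.0942056035647, 98.97952695196747]]
10.4 [[672.588945989593, 98.01242532267008], [672.3104390247761, 83.38090875604189], [603.7166739571117, 83.86716995878558], [603.9692093926978, 98.3590846919312]]
45 [[663.7673192238365, 95.95711219676755], [663.4959228095358, 81.69915231207824], [596.6534224972154, 82.17299879891564], [596.899510460391, 96.29492101911822]]
```

View pics/crop.png

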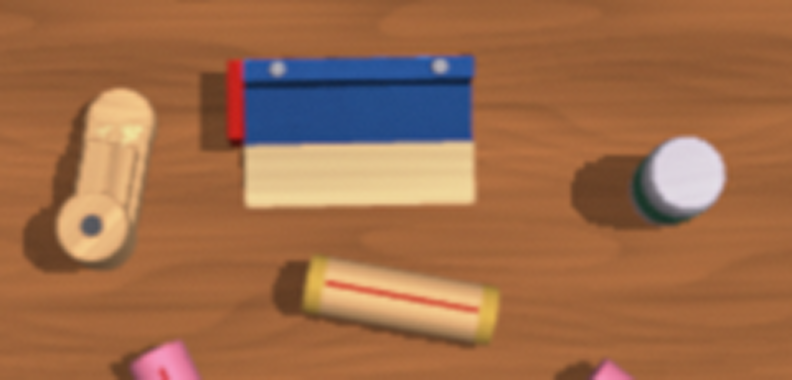

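The crop shows, in crop pixels, the ramp front corners at (246,207) and (475,204), and the rim at (246,144) to (473,141). The roller's corners are (310,257), (498,290), (493,343) and (304,308). The pale parts can be segmented with a better threshold (V high).

```bash
python3 - <<'E'
from h import *
import pickle
fs=pickle.load(open("f0.pkl","rb")); f=fs["top"]
np.set_printoptions(precision=1,suppress=True)
o=lambda p:(np.array(p)+.5)/3.3-.5+[160,135]
print("foot",onplane(f,o([[246,207],[475,204]]),0)); print("rim",onplane(f,o([[246,144],[473,141]]),10.4))
print("wall back top",onplane(f,o([[244,58],[474,56]]),45)); print("wall fronttop",onplane(f,o([[244,81],[473,79]]),45))
print("stop inner top",onplane(f,o([[244,61],[244,142]]),45))
r=o([[310,257],[304,308],[498,290],[493,343]])
e=onplane(f,[r[:2].mean(0),r[2:].mean(0)],25); print("roller",e,e.mean(0))
print("tin top",onplane(f,o([[687,175]]),90)," last",onplane(f,o([[155,120],[90,262],[55,230],[130,240]]),40))
for n in fs:
    hsv=cv2.cvtColor(fs[n]["img"],cv2.COLOR_RGB2HSV); p=dict(top=[(262,222),(270,227),(257,220),(250,235),(290,212),(308,230)],scene=[(228,160),(205,157),(250,165),(225,170),(225,178),(200,190)])[n]
    for q in p: print(n,q,hsv[q[1],q[0]])
E
```

```text
foot [[ 542.7   81.4    0. ]
 [ 542.  -119.3    0. ]]
rim [[ 596.9   80.5   10.4]
 [ 596.2 -118.4   10.4]]
wall back top [[ 665.7   80.    45. ]
 [ 664.1 -118.5   45. ]]
wall fronttop [[ 645.3   80.1   45. ]
 [ 643.7 -116.9   45. ]]
stop inner top [[663.1  80.   45. ]
 [591.8  80.5  45. ]]
roller [[ 472.7   28.7   25. ]
 [ 440.9 -131.2   25. ]] [456.8 -51.3  25. ]
tin top [[ 548.9 -287.1   90. ]]  last [[613.5 157.4  40. ]
 [491.1 212.7  40. ]
 [519.  243.   40. ]
 [509.5 178.5  40. ]]
scene (228, 160) [ 16 113 230]
scene (205, 157) [ 15 116 227]
scene (250, 165) [ 18 152 203]
scene (225, 170) [ 13 130 104]
scene (225, 178) [ 11 151 145]
scene (200, 190) [ 11 151 154]
top (262, 222) [ 11 137 231]
top (270, 227) [ 16 115 230]
top (257, 220) [ 20 157 227]
top (250, 235) [ 12 161 155]
top (290, 212) [ 12 162 159]
top (308, 230) [ 21 164 227]
```

step_arm --pt "-0.66 -0.868 0" --pt "-0.66 -0.868 0" --pt "-0.66 -0.868 0" --pt "-0.66 -0.868 0" --pt "-0.66 -0.868 0" --pt "-0.66 -0.868 0" --pt "-0.66 -0.868 0" --pt "-0.66 -0.868 0" --pt "-0.66 -0.868 0" --pt "-0.66 -0.868 0" --pt "-0.66 -0.868 0" --pt "-0.66 -0.868 0" --pt "-0.66 -0.868 0" --pt "-0.66 -0.868 0" --pt "-0.66 -0.868 0" --pt "-0.66 -0.868 0" --pt "-0.66 -0.868 0" --pt "-0.66 -0.868 0" --pt "-0.66 -0.868 0" --pt "-0.66 -0.868 0" --roll '[0,0,0,0,0,0,0,0,0,0,0,0,0,0,0,0,0,0,0,-0.036]' --gripper 60

```text
clock: 2.1
tool_pos: [397.9, -39.9, 231.1]
tool_rot: [[-0.981, 0.195, -0.0], [0.195, 0.981, 0.0], [0.0, 0.0, -1.0]]
contact_force: [0.7, 0.9, 0.5]
grip_width: 59.7
```

step_arm --pt "0 0 0.9" --pt "0 0 0.9" --pt "0 0 0.9" --pt "0 0 0.9" --pt "0 0 0.9" --pt "0 0 0.9" --pt "0 0 0.9" --pt "0 0 0.6" --pt "0 0 0.3" --pt "0 0 0.17" --pt "0 0 0" --roll '[0,0,0,0,0,0,0,0,0,0,0]'

```text
clock: 3.2
tool_pos: [397.9, -38.6, 10.1]
tool_rot: [[-0.981, 0.196, -0.0], [0.196, 0.981, 0.0], [0.0, 0.0, -1.0]]
contact_force: [0.2, 0.3, -0.1]
grip_width: 60.0
```

```bash
python3 - <<'E'
from h import *
f=cams.grab_frame("scene"); save(f,"s1"); s=robot.get_state(); print(s["tool_pos"],s["contact_force"])
cv2.imwrite("pics/s1c.png",cv2.resize(f["img"][90:240,140:340,::-1],None,fx=3.5,fy=3.5,interpolation=cv2.INTER_CUBIC))
E
```

```text
[398.20404535 -38.62434349  10.51644597] [ 0.34833085 -0.70029933  0.65783859]
```

View pics/s1c.png

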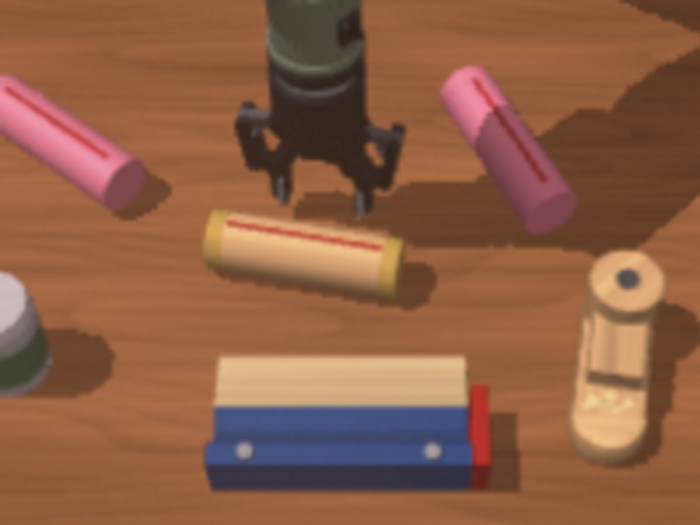

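The fingers are behind the roller, low and parallel to it. Both finger tips are clear, so I can push.

step_arm --pt "-0.15 0 0" --pt "-0.15 0 0" --pt "-0.15 0 0" --pt "-0.15 0 0" --pt "-0.12 0 0" --pt "-0.1 0 0" --pt "-0.1 0 0" --pt "-0.1 0 0" --pt "-0.1 0 0" --pt "-0.1 0 0" --pt "-0.1 0 0" --pt "-0.1 0 0" --pt "-0.1 0 0" --pt "-0.1 0 0" --pt "-0.1 0 0" --pt "-0.1 0 0" --pt "-0.1 0 0" --pt "-0.1 0 0" --pt "-0.1 0 0" --pt "-0.1 0 0" --roll '[0,0,0,0,0,0,0,0,0,0,-0.02,-0.02,-0.02,-0.02,-0.02,-0.02,-0.02,-0.02,-0.02,-0.016]'

```text
clock: 5.25
tool_pos: [463.8, -48.9, 10.2]
tool_rot: [[-1.0, -0.001, 0.0], [-0.001, 1.0, 0.0], [-0.0, 0.0, -1.0]]
contact_force: [0.1, 0.7, -0.3]
grip_width: 59.9
```

```bash
cat > look.py <<'E'
from h import *
import sys
n=sys.argv[1]
f=cams.grab_frame("top"); c=f["img"][135:250,190:350,::-1]
cv2.imwrite(f"pics/{n}.png",cv2.resize(c,None,fx=4,fy=4,interpolation=cv2.INTER_CUBIC))
s=robot.get_state(); print(s["clock"],s["tool_pos"],s["contact_force"])
E
python3 look.py t2
```

```text
5.3 [464.45829279 -49.00201087  10.24391003] [-0.50328743  0.00495706 -0.48501423]
```

View pics/t2.png

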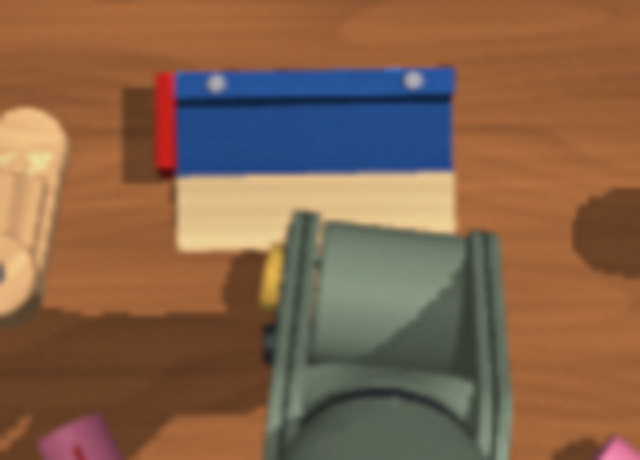

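The top view is blocked by the arm. Only the left brass end shows, at crop (272,277). I'll use the scene camera from here.

```bash
cat > look.py <<'E'
from h import *
import sys
n=sys.argv[1]
f=cams.grab_frame("scene"); c=f["img"][130:240,170:310,::-1]
cv2.imwrite(f"pics/{n}.png",cv2.resize(c,None,fx=5,fy=5,interpolation=cv2.INTER_CUBIC))
s=robot.get_state(); print(s["clock"],s["tool_pos"],s["contact_force"])
E
python3 look.py s3
```

```text
5.35 [464.14157538 -48.96067025  10.22763609] [-0.52698923  0.28583546 -0.64739832]
```

View pics/s3.png

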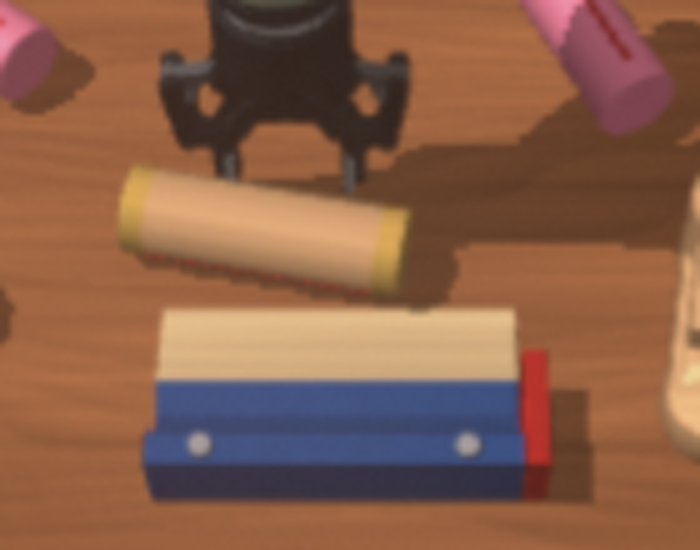

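The roller coasted ahead and is still skewed ~11°. Its ends in the crop are at (130,208) and (395,250). The red line is now low at the front, so it did roll.

```bash
python3 - <<'E'
from h import *
import pickle
f=pickle.load(open("f0.pkl","rb"))["scene"]
o=lambda p:(np.array(p)+.5)/5-.5+[170,130]
print(onplane(f,o([[130,208],[395,250],[265,228]]),25))
print(onplane(f,o([[158,382],[519,382]]),10.4),onplane(f,o([[162,312],[515,311]]),0))
E
```

```text
[[ 491.0844793  -141.10075402   25.        ]
 [ 519.54005815   11.14149891   25.        ]
 [ 504.74663001  -62.98893842   25.        ]]
[[ 597.72919631 -119.53654866   10.4       ]
 [ 597.1146865    79.80377445   10.4       ]] [[ 5.45785708e+02 -1.21550180e+02 -1.13686838e-13]
 [ 5.44440292e+02  7.97337461e+01  0.00000000e+00]]
```

step_arm --pt "0.3 0 0.05" --pt "0.2 -0.2 0.05" --pt "0 -0.25 0.05" --pt "0 -0.22 0.05" --pt "0 0 0" --pt "-0.2 0 0" --pt "-0.08 0 0" --pt "-0.08 0 0" --pt "-0.08 0 0" --pt "-0.08 0 0" --pt "-0.08 0 0" --pt "-0.08 0 0" --pt "-0.08 0 0" --pt "-0.08 0 0" --pt "-0.08 0 0" --pt "-0.08 0 0" --pt "-0.08 0 0" --pt "0 0 0" --roll '[0,0,0,0,0,0,0,0,0,0,0,0,0,0,0,0,0,0]' --gripper 82

```text
clock: 7.15
tool_pos: [481.3, -69.1, 4.2]
tool_rot: [[-1.0, 0.001, 0.0], [0.001, 1.0, 0.0], [-0.0, 0.0, -1.0]]
contact_force: [-0.3, 1.2, 0.2]
grip_width: 82.4
```

```bash
python3 look.py s4
```

```text
7.2 [481.04048015 -69.05219085   4.17425184] [-0.92414594  0.22850921 -0.58936141]
```

View pics/s4.png

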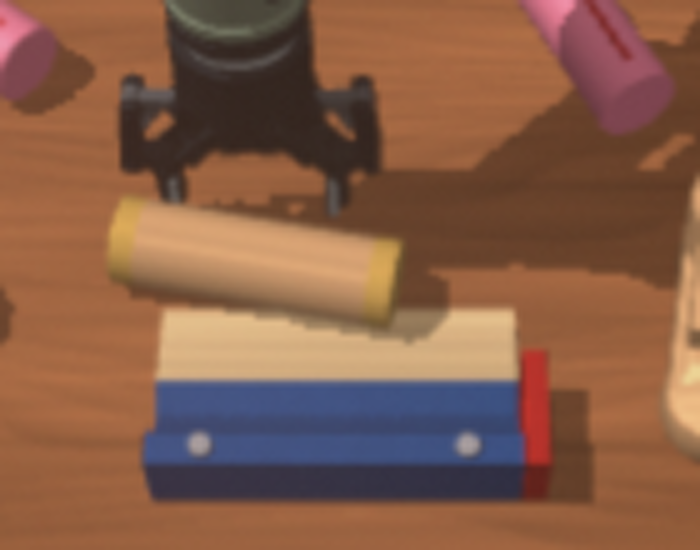

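The roller is ~8° skewed with its leading +y end near the ramp foot at crop (385,320). Both fingers are behind it. I'll push it on to the ramp, where gravity should roll it back square against both fingers.

step_arm --pt "-0.1 0 -0.02" --pt "-0.1 0 -0.02" --pt "-0.1 0 -0.02" --pt "-0.1 0 -0.02" --pt "-0.1 0 -0.02" --pt "-0.1 0 -0.02" --pt "-0.1 0 -0.02" --pt "-0.1 0 -0.02" --pt "-0.1 0 -0.02" --pt "-0.1 0 -0.02" --pt "-0.1 0 -0.02" --pt "-0.1 0 -0.02" --pt "-0.1 0 -0.02" --pt "-0.1 0 -0.02" --pt "-0.1 0 -0.02" --pt "0 0 0" --pt "0 0 0" --pt "0 0 0" --pt "0 0 0" --pt "0 0 0" --roll '[0,0,0,0,0,0,0,0,0,0,0,0,0,0,0,0,0,0,0,0]'

```text
clock: 9.2
tool_pos: [525.9, -69.1, 13.2]
tool_rot: [[-1.0, 0.001, 0.0], [0.001, 1.0, 0.0], [-0.0, 0.0, -1.0]]
contact_force: [-0.4, 0.2, -0.4]
grip_width: 81.8
```

```bash
python3 look.py s5
```

```text
9.25 [525.92523136 -69.07498311  13.1913224 ] [-0.09818046 -0.30973905  0.08429098]
```

View pics/s5.png

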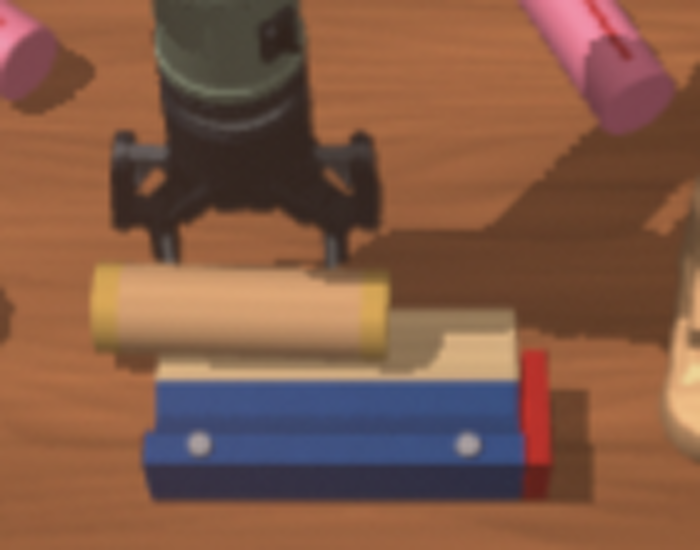

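The roller is now square on the ramp, with ends at (92..388, ~310). Next I'll push it over the rim.

step_arm --pt "-0.1 0 0" --pt "-0.1 0 0" --pt "-0.1 0 0" --pt "-0.1 0 0" --pt "-0.1 0 0" --pt "-0.1 0 0" --pt "-0.1 0 0" --pt "-0.1 0 0" --pt "-0.1 0 0" --pt "-0.1 0 0" --pt "-0.1 0 0" --pt "-0.1 0 0" --pt "-0.1 0 0" --pt "-0.1 0 0" --pt "-0.07 0 0" --pt "0 0 0" --pt "0 0 0" --pt "0 0 0" --pt "0 0 0" --pt "0 0 0" --roll '[0,0,0,0,0,0,0,0,0,0,0,0,0,0,0,0,0,0,0,0]'

```text
clock: 11.25
tool_pos: [569.9, -69.1, 13.2]
tool_rot: [[-1.0, 0.001, -0.0], [0.001, 1.0, 0.0], [0.0, 0.0, -1.0]]
contact_force: [0.0, -0.5, 0.0]
grip_width: 82.1
```

```bash
python3 look.py s6
```

```text
11.3 [569.93724473 -69.14227673  13.2432914 ] [-0.19845215  0.26077951  0.2023252 ]
```

View pics/s6.png

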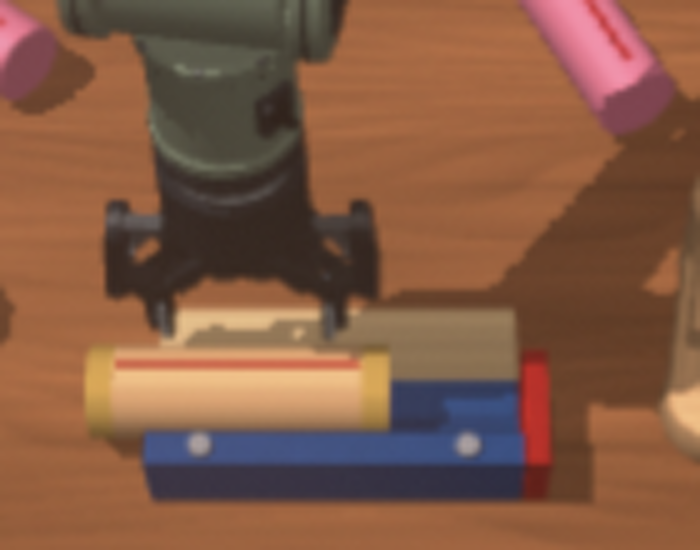

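The roller is seated in the V, with ends at crop (90,390) and (388,390), about 72 mm short of the stop at column 521. The red line is visible on top. Now I'll back off, lift and go round to the -y end with the fingers closed.

step_arm --pt "0.6 0 0" --pt "0.4 0 -0.5" --pt "0 0 -0.8" --pt "0 0 -0.8" --pt "0 0 -0.8" --pt "0 0 -0.8" --roll '[0,0,0,0,0,0]'

```text
clock: 11.9
tool_pos: [539.8, -69.1, 125.2]
tool_rot: [[-1.0, 0.001, 0.0], [0.001, 1.0, 0.0], [-0.0, 0.0, -1.0]]
contact_force: [0.3, -0.4, -0.8]
grip_width: 82.2
```

step_arm --pt "-0.49 -0.84 0" --pt "-0.49 -0.84 0" --pt "-0.49 -0.84 0" --pt "-0.49 -0.84 0" --pt "-0.49 -0.84 0" --pt "0 0 0" --pt "0 0 0" --pt "0 0 0.8" --pt "0 0 0.8" --pt "0 0 0.8" --pt "0 0 0.6" --pt "0 0 0.4" --pt "0 0 0.2" --pt "0 0 0" --pt "0 0 0" --roll '[0,0,0,0,0,0,0,0,0,0,0,0,0,0,0]' --gripper 0

```text
clock: 13.4
tool_pos: [613.9, -195.1, 17.0]
tool_rot: [[-1.0, 0.001, 0.001], [0.001, 1.0, -0.0], [-0.001, -0.0, -1.0]]
contact_force: [-0.5, -0.2, 0.4]
grip_width: -0.2
```

```bash
python3 look.py s7
```

```text
13.45 [ 614.05383698 -195.24772135   17.25523955] [ 1.15505203 -0.57088581  0.71952958]
```

View pics/s7.png

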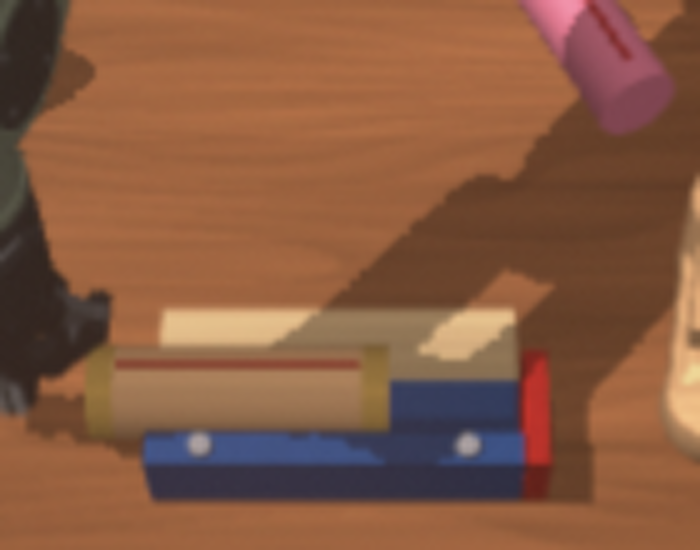

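The fingers are 25 mm or so off the -y end, and the knuckle passes above the roller with no force. I'll raise slightly and push along +y.

step_arm --pt "0 0.2 -0.17" --pt "0 0.15 0" --pt "0 0.13 0" --pt "0 0.13 0" --pt "0 0.13 0" --pt "0 0.13 0" --pt "0 0.13 0" --pt "0 0.13 0" --pt "0 0.13 0" --pt "0 0.13 0" --pt "0 0.13 0" --pt "0 0.13 0" --pt "0 0.13 0" --pt "0 0.13 0" --pt "0 0.13 0" --pt "0 0.13 0" --pt "0 0.13 0" --pt "0 0.13 0" --pt "0 0.1 0" --pt "0 0.1 0" --roll '[0,0,0,0,0,0,0,0,0,0,0,0,0,0,0,0,0,0,0,0]'

```text
clock: 15.45
tool_pos: [613.4, -116.0, 21.3]
tool_rot: [[-1.0, 0.001, -0.0], [0.001, 1.0, 0.0], [0.0, 0.0, -1.0]]
contact_force: [-0.1, -2.0, 0.1]
grip_width: 0.1
```

```bash
python3 look.py s8
```

```text
15.5 [ 613.41859635 -115.51680285   21.28924086] [-0.12642085 -0.71850869  0.2487793 ]
```

View pics/s8.png

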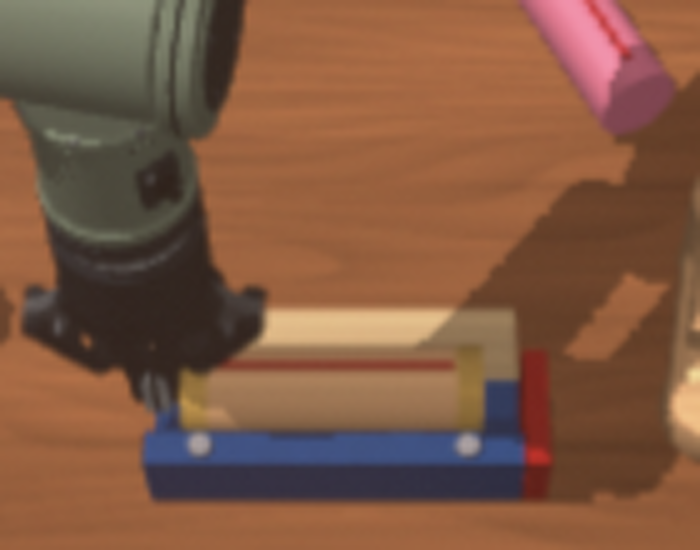

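The roller slides well. Its end is at column 485, about 20 mm from the stop. I'll keep on gently and watch the force.

step_arm --pt "0 0.08 0" --pt "0 0.08 0" --pt "0 0.08 0" --pt "0 0.08 0" --pt "0 0.08 0" --pt "0 0.08 0" --pt "0 0.05 0" --pt "0 0.03 0" --roll '[0,0,0,0,0,0,0,0]'

```text
clock: 16.3
tool_pos: [613.5, -99.3, 21.3]
tool_rot: [[-1.0, 0.001, 0.0], [0.001, 1.0, 0.0], [-0.0, 0.0, -1.0]]
contact_force: [-0.2, -1.4, -0.0]
grip_width: 0.0
```

step_arm --pt "0 0.04 0" --pt "0 0.04 0" --roll '[0,0]'

```text
clock: 16.5
tool_pos: [613.5, -97.1, 21.3]
tool_rot: [[-1.0, 0.001, 0.0], [0.001, 1.0, -0.0], [-0.0, -0.0, -1.0]]
contact_force: [-0.5, -2.2, 0.4]
grip_width: -0.2
```

step_arm --pt "0 0.04 0" --pt "0 0.04 0" --roll '[0,0]'

```text
clock: 16.7
tool_pos: [613.5, -94.6, 21.3]
tool_rot: [[-1.0, 0.001, 0.0], [0.001, 1.0, 0.0], [-0.0, 0.0, -1.0]]
contact_force: [-0.1, -1.8, -0.2]
grip_width: 0.1
```

step_arm --pt "0 0.04 0" --pt "0 0.04 0" --roll '[0,0]'

```text
clock: 16.9
tool_pos: [613.6, -94.5, 21.4]
tool_rot: [[-1.0, -0.001, 0.0], [-0.001, 1.0, -0.004], [-0.0, -0.004, -1.0]]
contact_force: [-0.8, -13.3, -1.1]
grip_width: 0.1
```

Contact: 13 N, and the tool stalled at y = -94.5, as expected against the stop. Retreat.

step_arm --pt "0 -0.1 0" --pt "0 -0.3 0" --pt "0 -0.6 0" --pt "0 -0.7 0" --pt "0 -0.7 -0.1" --pt "0 0 -0.7" --pt "0 0 -0.9" --pt "0 0 -0.9" --pt "0 0 -0.9" --pt "0 0 -0.9" --pt "1 0 0" --pt "1 0 0" --pt "1 0 0" --pt "1 0 0" --pt "1 0 0" --pt "1 0 0" --pt "0 0 0" --pt "0 0 0" --roll '[0,0,0,0,0,0,0,0,0,0,0,0,0,0,0,0,0,0]'

```text
clock: 18.7
tool_pos: [433.5, -164.9, 153.8]
tool_rot: [[-1.0, 0.002, 0.002], [0.002, 1.0, -0.0], [-0.002, -0.0, -1.0]]
contact_force: [-0.3, -0.1, 0.4]
grip_width: 0.0
```

```bash
python3 - <<'E'
from h import *
fs=[cams.grab_frame(n) for n in("scene","top")]
a=fs[0]["img"][175:240,175:305,::-1]; b=fs[1]["img"][130:210,210:330,::-1]
r=lambda i:cv2.resize(i,(700,int(700*i.shape[0]/i.shape[1])),interpolation=cv2.INTER_CUBIC)
v=np.vstack([r(a),r(b)]); cv2.imwrite("pics/fin.png",cv2.resize(v,None,fx=.72,fy=.72)); print(v.shape)
import pickle; pickle.dump(fs,open("f1.pkl","wb"))
f0=pickle.load(open("f0.pkl","rb"))
for n,f,bs in (("top",fs[1],dict(last=(175,155,210,220),tin=(345,170,385,210),hammer=(210,95,305,138))),("scene",fs[0],dict(last=(300,155,332,225),tin=(120,160,160,205),hammer=(195,245,305,290)))):
  for k,(x0,y0,x1,y1) in bs.items():
    g=[cv2.cvtColor(i["img"][y0:y1,x0:x1],cv2.COLOR_RGB2GRAY).astype(np.float32) for i in(f0[n],f)]
    print(n,k,cv2.phaseCorrelate(*g))
print(robot.get_state()["contact_force"],robot.get_state()["tool_pos"])
E
```

```text
(816, 700, 3)
top last ((0.027107740583087292, 0.006341339952278702), 0.9891693719007351)
top tin ((-0.002599243452333866, -0.23257076268499688), 0.7787360437214375)
top hammer ((0.015092508362563706, 0.4949342405422925), 0.9853763809910527)
scene last ((0.011124231295923437, 0.14132362040290047), 0.9458460929907031)
scene tin ((0.02199958837061189, 0.4478877757067039), 0.9791531160142687)
scene hammer ((0.026735921742016444, 0.5149881525073745), 0.998943108452691)
[-0.60828131 -0.20034785  0.02250103] [ 434.50791641 -164.79233829  153.62203658]
```

View pics/fin.png

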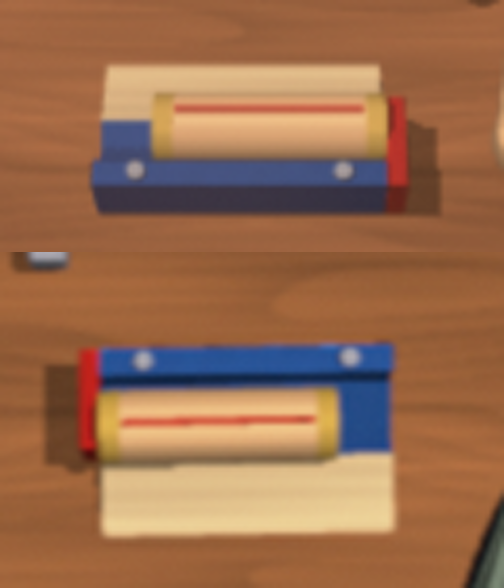

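Both views show the roller down in the groove with its end against the red stop, parallel to the back wall. The bystanders shifted by about 0.5 px or less, and the arm is clear, so I'll hand in.

```bash
python3 -c "
from plant import robot
print(robot.sign_off())"
```

```text
the job is handed in; nothing more can be done
None
```

The roller is lying in the groove with its end against the red stop, and I handed the job in at about 19 s of the 48 s allowed.

- **What I did:** I pushed the roller from its side with the two spread fingers. It kept a skew of about 8–11° until it reached the ramp, where it came square. I then pushed it over the rim into the V. With the fingers closed, I slid it about 72 mm along the groove from its open end until it stopped against the plate. At that point the force was 13 N and the tool stopped moving.
- **Roll before the V:** I estimated this from how far the roller travelled (about 70 mm, or 2.8 rad) and from the red line's position. I did not measure the angle directly.
- **Last checks:** The final scene and top pictures show the roller seated, parallel to the back wall and touching the stop. I judged the remaining gap from those pictures and the stall, not from a measured distance.
- **Bystanders and arm:** The last, tin and hammer shifted by about 0.5 pixel or less between the first and last pictures, roughly 1.5 mm in the top view, which may just be image noise. The arm is clear of everything with no contact force.
- **Disagreements:** The automatic roller detector gave a wrong length and angle at the start. I used points read from the pictures instead. No other checks failed or disagreed.

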